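Flip the grinding jig's clamp plate over and hold its locking pin through both bushings

ROBOT

A 7-joint arm with a two-finger parallel gripper is mounted at the origin on the work surface. World frame = base frame: x ahead of the robot, y to its left, z up, the work surface at z = 0. Lengths are in m, angles in rad, forces in N, time in s.
With the tool pointing down it reaches from about 0.425 to 0.925 m from the base axis. Payload 6.8 kg.
Tool frame: the origin (TCP) lies midway between the tips of the shut fingers; the grasp point (between the pads) lies 19 mm behind it; z points along the fingers, y is the line along which they close (so a half turn about z gives the same grasp; the last joint's range is limited). The gripper opens to 85 mm and grips with 20 to 120 N. Pads are 22 mm wide; open, the fingers measure 114 mm over their backs; the gripper's body (76 mm by 85 mm) begins 54 mm behind the grasp point. The pads swing forward as they close: fully open they stand 13 mm farther back than shut.
Start: joints at [1.003, 0.477, 0.022, 1.555, -0.011, 1.109, -0.083], TCP at [0.3, -0.605, 0.209] pointing down, gripper open.
Joint ranges: [-2.96, 2.96], [-0.34, 2.1], [-1.41, 1.46], [0.24, 2.44], [-1.37, 4.51], [0.17, 1.92], [-2.96, 2.96]. Speed limits (rad/s): [2.39, 2.39, 3.14, 3.14, 3.14, 3.14, 3.14].

INTERFACE

Orientations are given as a unit quaternion [w, x, y, z].
In Python, from station import bot, eyes, ticket gives the robot as it stands.
- The arm moves only by the shell command python3 -m crank 'ROWS' [FORCE]. ROWS is text: rows parted by semicolons, each of 7 numbers parted by spaces: the shift along the tool's x, y, z in units of 0.5 m (1.0 is 0.5 m), then the turn, a rotation vector about the tool's x, y, z in units of 180 degrees (1.0 is 180 degrees), then the closure, from 0 (fully open) to 1 (shut). A call has 1 to 20 rows; each row is the pose to reach, as a shift and turn from the pose commanded when the call began, along the tool's axes at that moment, turning the shorter way round; what a row does not reach only later rows make up. A row lasts 1/10 s, in which the tool goes at most 50 mm and 8.59 degrees, less where a joint would pass 70% of its speed; a pose out of reach is approached as far as the arm can. A call with a number of a shift or a turn outside -1 to 1 is refused whole. A call with a gripper value outside its range is refused whole. The fingers move at their own pace and stop on an object; FORCE is the grip in N (left out, the last holds). Time passes only in rows, so rows that repeat a pose let the fingers close. It gives the time, the measured TCP pose, the force, the opening and the grip force at its end, in the units of the state.
- bot.get_obs(): the state, without advancing time (a new reading comes with each control period).
- eyes.read_camera(name): name is "scene" or "side" or "wrist"; returns a dict with "image" (480x640x3 uint8, red, green, blue), "K" (3x3 intrinsics, pixels), "dist" ([k1, k2, p1, p2, k3] as OpenCV has them; the pictures are not rectified), "R" (3x3) and "t" (3): a world point X has camera coordinates R X + t. Camera axes: x right, y down, z forward; pixel columns grow to the right and rows downward; lengths in m; the calibration is good to about 2 mm. A picture is of the moment at which its call begins. There is no depth.
- ticket.hand_in(): hands the job in; it is judged then, once.
The state is a dict: "t": time; "q": joint angles; "joint_vel": joint speeds; "joint_torque": joint torques, N m; "eef_pos": TCP position; "tool_rot": TCP orientation; "contact_force": force on the tool from outside, world axes, zero at the start; "torque": the same for the moment, N m; "gripper_width": opening from 0.0 (shut) to 1.0 (fully open); "grasp_force": force on a finger pad.
Only numpy, scipy, OpenCV 4.12 (cv2) and the standard library are available. Lean on these libraries where they do the work, as an engineer would, in place of code of your own. Each camera call takes 0.05 s, during which the arm holds its last target. There are 200 camera calls.

TASK

Flip the jig's hinged clamp plate right over by its red handle until it lies fully closed, level over the lower bushing with its flared brass bushing facing up. Then take the long orange-knobbed pin from the rack, thread it down through the plate's upper bushing and on through the lower bushing, and finish still holding it there upright, its tip showing below the lower bushing and its knob about 10 mm clear of the upper one, so that I can slip a washer under the knob. Leave the short black-knobbed pin, the tin and the wrench where they are.

Things in the scene. Friction and masses are not known exactly. Their poses are not given: they have to be found in the camera images.
- jig: Fixed jig: dark base 150 x 180 x 12 mm, blue hinge cheeks 112 mm high, outer faces 68 mm either side. Origin on the table under the middle of the hinge axis, which is parallel to its x, 100 mm up; z up. Rubber-topped posts at +y carry the open plate. At -y a blue bridge 100 (x) x 56 (y) mm holds the lower bushing: underside 50, top 64 mm above the table, free below.
- lower_bush (a point): Centre of the mouth of the lower brass bushing, 45 mm to the -y side of the hinge, 70 mm above the table. Bore 16.5 mm, vertical, 20 mm deep (down to the bridge underside), mouth slightly flared to 21 mm. Axes as the jig's.
- plate (a joint): Hinge angle of the clamp plate (aluminium, 100 x 60 x 12 mm, 0.3 kg). 0: open, level towards the jig's +y, bushing down; grows as it is lifted up and over; 3.14 (stop): closed, level towards -y, bushing up, in line above the lower bushing. Stiff hinge (0.25 N m): stays where it is left, so move it right down to the stop. Starts at 0 to 0.6.
- handle (a point): Middle of the plate's red bar: round, 12 mm thick, 98 mm long, parallel to the hinge, 120 mm from its axis in the plate's mid-plane. Two 8 mm rods, 82 mm apart inside, hold it; an open window to the plate (its edge 45 mm from the bar's centre) lets a finger down on each side of the bar, which can turn in a light grip. Axes: the plate's (the jig's when the joint is 0).
- upper_bush (a point): Centre of the mouth of the plate's flared brass bushing, 45 mm from the hinge axis. With the plate closed the mouth is up, 118 mm above the table; bore 16.5 mm, 24 mm deep in all (plate underside at 94 mm), the flared mouth 30 mm wide inside, 38 mm outside, narrowing over 8 mm. Axes of the plate: with the plate closed its z points down.
- rack: Fixed wooden pin rack 150 x 50 x 55 mm, origin under its centre, two 15.5 mm holes 45 mm deep at 45 mm either side along its x, one pin standing in each (either may be in either).
- pin: The long pin, steel, 14 mm thick, tip tapered over 8 mm to 6 mm wide, 0.1 to 0.25 kg. Origin at the centre of the tip's end, z along the pin towards the knob. Shank 94 mm long; then the orange square knob, 28 x 28 mm and 36 mm tall (94 to 130 mm from the tip), its flat sides facing the pin's x and y (in the rack: along and across the rack). It stands upright in the rack, tip 10 mm above the table.
- short_pin: Wrong pin, to be left alone: as the long one but shank 60 mm and a black knob. Origin at its tip.
- tin: Grease tin, white lid and green band, 56 mm in diameter, 60 mm tall, origin under its centre. Leave alone.
- wrench: Steel wrench 150 mm long lying on the bench, leave alone.
Things that resemble listed ones, but are neither listed nor needed, are in the scene too. Leave any blue look-alike of the pin alone.

How it is judged:
On the way, in this order (a step that is already met when the one before it is completed fails the run):
1. the clamp plate is flipped over and fully closed (value of joint plate above 3.07 rad), for 0.2 s.
2. the pin's tip has passed down into the upper bushing of the closed plate (value of joint plate above 3.05 rad and horizontal distance between pin and upper_bush below 0.006 m and z of pin in the frame of lower_bush between -0.01 and 0.038 m), for 0.05 s.
At the end, for the whole second after the job is handed in: Plate closed (joint above 3.05 rad); pin upright (0.1 rad) through both bushings, its tip 24 to 43 mm below the lower bushing's mouth (4 mm or more out below), so its knob is 3 to 22 mm clear of the upper bushing; pin at rest and gripped by the fingers (value of joint plate above 3.05 rad and horizontal distance between pin and lower_bush below 0.006 m and horizontal distance between pin and upper_bush below 0.008 m and angle between pin's own z axis and vertical below 0.1 rad and z of pin in the frame of lower_bush between -0.043 and -0.024 m and contact force between the fingers and pin above 1 N and linear speed of pin below 0.02 m/s); the arm keeps its last pose, push and grip.
It fails at once if the short pin is taken or disturbed (more than 20 mm) (distance of short_pin from where it was at the start of the episode above 0.02 m).
It fails at once if the tin is pushed away (more than 30 mm) (distance of tin from where it was at the start of the episode above 0.03 m).
It fails at once if the wrench is pushed away (more than 30 mm) (distance of wrench from where it was at the start of the episode above 0.03 m).
It also fails if it takes over 72 s, if anything falls off the work surface, if the arm or the gripper's body presses on something with over 40 N, if the wrist force passes 120 N, or if a joint passes its speed limit or range.

## Working session

There is one attempt and no reset: what is moved stays moved. The work goes in short steps, Python scripts to look and compute and a shell command to move; the robot and the scene stay as the last step left them, time stands still between calls to the robot, and variables do not carry over. Pictures are saved under pics/ and viewed, at most 10 in all, crops included, and the job is handed in when it is done.

```bash
ls; mkdir -p pics
cat > h.py <<'E'
from station import bot, eyes, ticket
import numpy as np, cv2, pickle
from scipy.spatial.transform import Rotation as Ro
def snap(n,f):
    c=eyes.read_camera(n); cv2.imwrite(f'pics/{f}.png',c['image'][:,:,::-1]); pickle.dump(c,open(f'pics/{f}.pkl','wb')); return c
def load(f): return pickle.load(open(f'pics/{f}.pkl','rb'))
def ray(c,uv):
    p=cv2.undistortPoints(np.array([[uv]],float),np.array(c['K']),np.array(c['dist']))[0,0]
    R=np.array(c['R']);t=np.array(c['t']); return -R.T@t, R.T@np.array([p[0],p[1],1])
def onz(c,uv,z):
    o,d=ray(c,uv); return o+d*(z-o[2])/d[2]
def proj(c,X):
    X=np.atleast_2d(X).astype(float)
    return cv2.projectPoints(X,cv2.Rodrigues(np.array(c['R']))[0],np.array(c['t']).astype(float),np.array(c['K']),np.array(c['dist']))[0][:,0]
def tri(obs):
    A=0;b=0
    for c,uv in obs:
        o,d=ray(c,uv); d/=np.linalg.norm(d); P=np.eye(3)-np.outer(d,d); A=A+P; b=b+P@o
    return np.linalg.solve(A,b)
def pose():
    o=bot.get_obs(); q=o['tool_rot']; return np.array(o['eef_pos']), Ro.from_quat([q[1],q[2],q[3],q[0]])
E
python3 - <<'E'
from h import *
o=bot.get_obs(); print({k:np.round(v,3) for k,v in o.items()})
a=snap('scene','s0');b=snap('side','d0')
for c in(a,b): print(-np.array(c['R']).T@np.array(c['t']),np.array(c['K'])[0,0])
E
```

```text
pics
{'t': np.float64(0.0), 'q': array([ 1.003,  0.478,  0.022,  1.556, -0.011,  1.109, -0.083]), 'joint_vel': array([-0.   , -0.002,  0.001,  0.   ,  0.   , -0.002,  0.001]), 'joint_torque': array([ 0.0000e+00, -5.9645e+01,  1.6080e+00, -2.8119e+01,  1.2000e-02,
        9.0000e-03,  0.0000e+00]), 'eef_pos': array([ 0.299, -0.604,  0.208]), 'tool_rot': array([-0.001,  0.974,  0.228, -0.   ]), 'contact_force': array([ 0.166, -0.214, -0.271]), 'torque': array([ 0.007, -0.009, -0.009]), 'grasp_force': np.float64(0.0), 'gripper_width': np.float64(1.0)}
[1.16948488 0.06815432 0.73941866] 435.19504279999376
[ 0.53839449 -0.60628506  0.79650876] 458.8350967792561
```

View pics/s0.png

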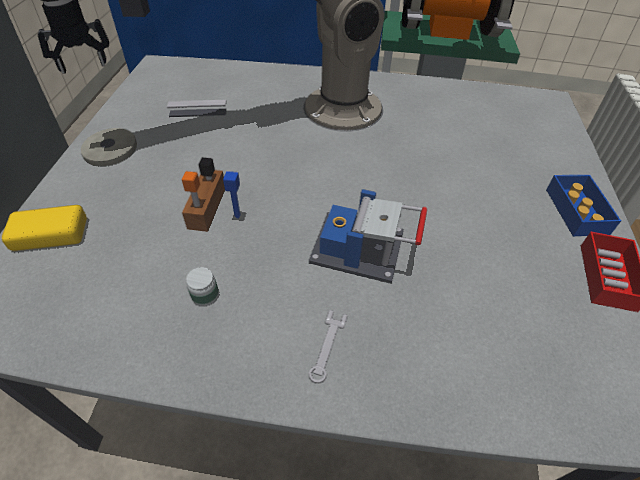

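View pics/d0.png

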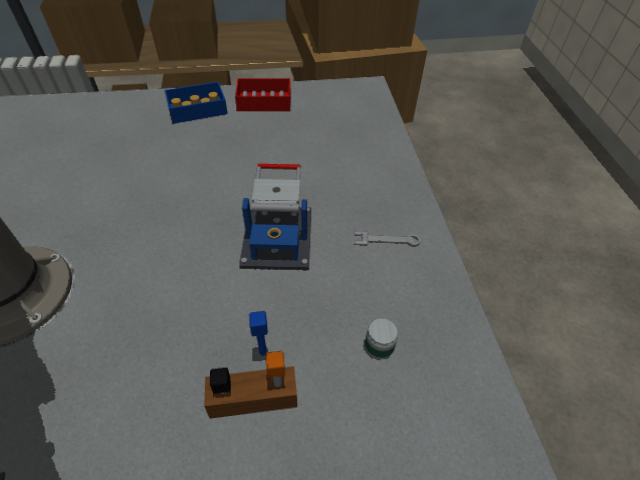

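The scene view shows the jig around (365,235), with the red handle at (421,225) and the bushing at (340,221). The rack is near (205,200) and the tin at (202,285); the wrench is at (328,345). The side view shows the handle at (279,167), the bushing at (274,233) and the rack at (250,390).

These could be taken for the long pin:
- orange knob: scene (190,181), side (276,363). This one fits the description.
- black knob: scene (206,166). This is the short pin.
- blue free-standing pin: scene (232,182). This is the decoy.

Next is a close crop of both.

Run:
```python
import cv2,numpy as np
s=cv2.imread('pics/s0.png');d=cv2.imread('pics/d0.png')
f=lambda im,x,y,w,h,k:cv2.resize(im[y:y+h,x:x+w],None,fx=k,fy=k,interpolation=cv2.INTER_CUBIC)
a=np.hstack([f(s,305,180,130,100,3),f(d,225,150,130,100,3)])
b=np.hstack([f(s,165,150,130,93,3),f(d,190,300,130,93+30,3)[30*0:93*3+90]][:1]+[f(d,195,305,130,93,3)]) if 0 else np.hstack([f(s,165,145,130,100,3),f(d,190,320,130,100,3)])
cv2.imwrite('pics/crop1.png',np.vstack([a,b]))
```

```text
(no output)
```

View pics/crop1.png

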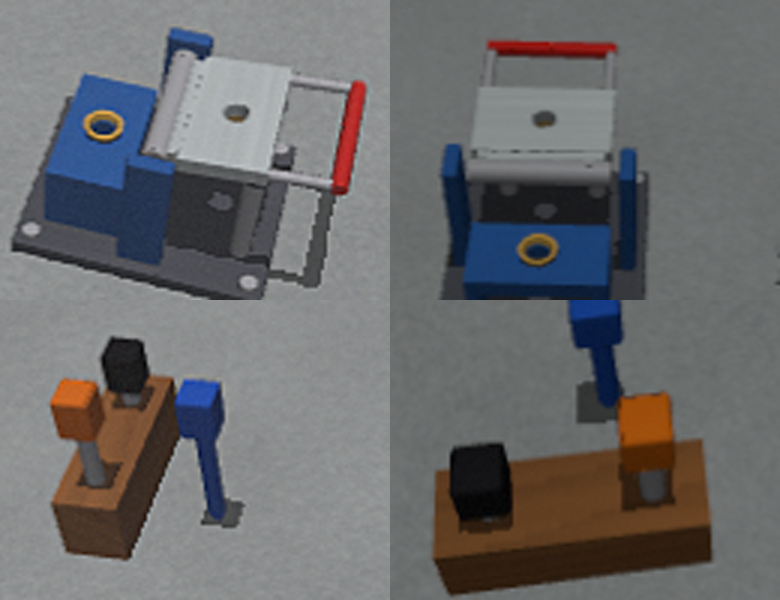

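The crop confirms the choice: the orange knob has the long visible shank and stands at the +x end of the rack, while black is at the other end. Blue stands outside the rack. Now I'll fit the jig and rack poses.

```bash
cat > fit.py <<'E'
from h import *
from scipy.optimize import least_squares
s=load('s0');d=load('d0')
S=lambda x,y:(305+x/3,180+y/3); D=lambda x,y:(225+(x-390)/3,150+y/3)
S2=lambda x,y:(165+x/3,145+(y-300)/3); D2=lambda x,y:(190+(x-390)/3,320+(y-300)/3)
def plate(p,j):  # local plate pt -> jig
    x,y,z=p; return np.array([x,y*np.cos(j)-z*np.sin(j),.1+y*np.sin(j)+z*np.cos(j)])
fixed=[(s,S(103,125),(0,-.045,.07)),(d,D(538,249),(0,-.045,.07)),
 (s,S(80,76),(-.05,-.073,.064)),(s,S(47,168),(.05,-.073,.064))]
mov=[(s,S(358,84),(-.049,.12,0)),(s,S(341,190),(.049,.12,0)),(d,D(488,46),(-.049,.12,0)),(d,D(617,49),(.049,.12,0)),
 (s,S(237,112),(0,.045,.006)),(d,D(543,119),(0,.045,.006))]
def jw(v,P): c,n=np.cos(v[2]),np.sin(v[2]); return np.array([v[0]+c*P[0]-n*P[1],v[1]+n*P[0]+c*P[1],P[2]])
def res(v):
    r=[proj(c,jw(v,P))[0]-uv for c,uv,P in fixed]+[proj(c,jw(v,plate(P,v[3])))[0]-uv for c,uv,P in mov]
    return np.ravel(r)
f=least_squares(res,[.6,0,0,.1],loss='soft_l1'); v=f.x
print('jig',v.round(4)); print(res(v).reshape(-1,2).round(1).tolist())
print('handle',jw(v,plate((0,.12,0),v[3])),'lower',jw(v,(0,-.045,.07)),'axis',jw(v,(0,0,.1)))
# rack: x,y,yaw ; knob hole at +45
rk=[(s,S2(130,376),(-.075,.025,.055)) if 0 else (s,S2(175,378),(-.075,.025,.055)),(s,S2(55,497),(.075,-.025,.055)),(s,S2(130,522),(.075,.025,.055)),
 (d,D2(704,441),(.075,.025,.055)),(d,D2(711,530),(.075,-.025,.055)),(d,D2(434,467),(-.075,.025,.055)),(d,D2(440,553),(-.075,-.025,.055)),
 (s,S2(64,380),(.031,-.014,.14)),(s,S2(96,381),(.031,.014,.14)),(s,S2(103,408),(.059,.014,.14)),(s,S2(57,408),(.059,-.014,.14)),
 (d,D2(619,398),(.031,.014,.14)),(d,D2(669,394),(.059,.014,.14)),(d,D2(623,430),(.031,-.014,.14)),(d,D2(673,426),(.059,-.014,.14))]
r2=lambda w:np.ravel([proj(c,jw(w,P))[0]-uv for c,uv,P in rk])
w=least_squares(r2,[.55,-.3,0],loss='soft_l1').x
print('rack',w.round(4)); print(r2(w).reshape(-1,2).round(1).tolist()); print('pin',jw(w,(.045,0,.01)))
print('tin',onz(s,(201,275),.06),'blue',onz(s,(238,216),0),'wrench',onz(s,(337,314),0),onz(s,(318,375),0))
p,R=pose();print(p,R.as_matrix().round(3))
E
python3 fit.py
```

```text
jig [ 0.5488  0.0856 -0.1418  0.0876]
[[0.0, -0.4], [0.2, -1.4], [0.7, -0.8], [-0.7, 1.4], [-0.3, 0.3], [-0.7, 0.0], [-0.5, 0.0], [-0.5, -0.2], [-0.3, -0.1], [0.4, -1.0]]
handle [0.56567092 0.20394428 0.110494  ] lower [0.54241663 0.04105555 0.07      ] axis [0.54877643 0.08560387 0.1       ]
rack [ 0.4808 -0.2775  0.0193]
[[-0.6, -0.4], [-0.3, 2.4], [-3.4, -3.7], [-0.4, -4.2], [0.8, -5.6], [0.9, -0.6], [-1.5, 0.2], [-0.2, -0.9], [1.9, -0.2], [-4.5, -0.3], [-2.1, -1.5], [-0.7, -4.0], [0.6, -5.0], [-0.6, 2.2], [1.1, 1.0]]
pin [ 0.52580871 -0.27662906  0.01      ]
tin [ 0.71453489 -0.20791011  0.06      ] blue [ 0.49646447 -0.19867721  0.        ] wrench [0.72415651 0.05967833 0.        ] [0.85393106 0.04001872 0.        ]
[ 0.29927949 -0.60438398  0.20840338] [[ 0.896  0.444 -0.001]
 [ 0.444 -0.896  0.001]
 [-0.    -0.002 -1.   ]]
```

```bash
cat > go.py <<'E'
from h import *
import sys
# go.py x y z yawdeg [tilt about tool x]: tool x heading, pointing down -> shift & turn in units
def goal(x,y,z,yaw):
    p,R=pose(); a=np.radians(yaw)
    G=Ro.from_matrix(np.array([[np.cos(a),np.sin(a),0],[np.sin(a),-np.cos(a),0],[0,0,-1]]))
    print('t',bot.get_obs()['t'],'pos',p.round(4),'yaw',np.degrees(np.arctan2(*R.as_matrix()[[1,0],0])).round(2))
    print('shift',(R.inv().apply(np.array([x,y,z])-p)/.5).round(4),'turn',((R.inv()*G).as_rotvec()/np.pi).round(4))
if __name__=='__main__': goal(*map(float,sys.argv[1:5]))
E
python3 go.py 0.45 -0.25 0.3 -8.1; python3 go.py 0.3 -0.605 0.209 1.1
```

```text
t 0.1 pos [ 0.2993 -0.6044  0.2084] yaw 26.35
shift [ 0.5847 -0.5017 -0.1824] turn [-0.0005  0.0002  0.1914]
t 0.1 pos [ 0.2993 -0.6044  0.2084] yaw 26.35
shift [ 0.0007  0.0017 -0.0012] turn [-0.0005  0.0002  0.1403]
```

```bash
python3 -m crank '0.58 -0.50 -0.18 0 0 0.19 0; 0.58 -0.50 -0.18 0 0 0.19 0; 0.58 -0.50 -0.18 0 0 0.19 0; 0.58 -0.50 -0.18 0 0 0.19 0; 0.58 -0.50 -0.18 0 0 0.19 0; 0.58 -0.50 -0.18 0 0 0.19 0; 0.58 -0.50 -0.18 0 0 0.19 0; 0.58 -0.50 -0.18 0 0 0.19 0; 0.58 -0.50 -0.18 0 0 0.19 0; 0.58 -0.50 -0.18 0 0 0.19 0; 0.58 -0.50 -0.18 0 0 0.19 0; 0.58 -0.50 -0.18 0 0 0.19 0'
python3 -c "
from h import *
snap('wrist','w0')"
python3 go.py 0.5657 0.204 0.22 -8.1
```

```text
t: 1.3
eef_pos: [0.4475, -0.2536, 0.2987]
tool_rot: [-0.0, 0.998, -0.07, -0.001]
contact_force: [0.3, -0.4, 0.3]
gripper_width: 0.996
grasp_force: 0.0
t 1.35 pos [ 0.4476 -0.2535  0.2988] yaw -8.01
shift [ 0.1065 -0.939   0.1575] turn [0.     0.0003 0.0005]
```

View pics/w0.png

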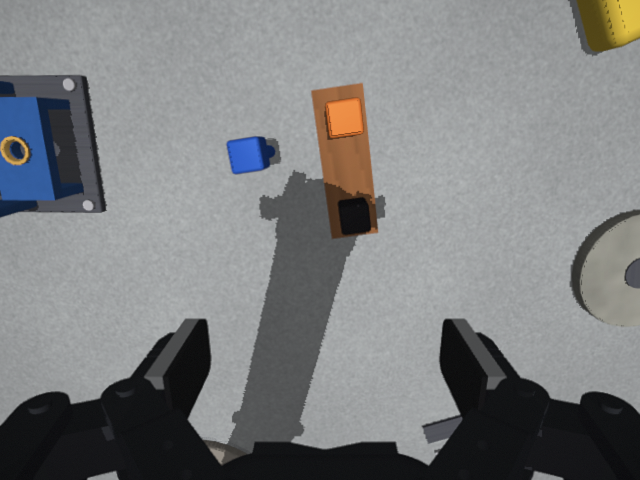

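The wrist view shows the orange knob's top at about (345,117) and black at (354,216). The rack's top corners are near (312,91), (363,84), (377,232) and (332,238).

```bash
python3 -m crank '0.10 -0.94 0.02 0 0 0 0.55; 0.10 -0.94 0.02 0 0 0 0.55; 0.10 -0.94 0.02 0 0 0 0.55; 0.10 -0.94 0.02 0 0 0 0.55; 0.10 -0.94 0.02 0 0 0 0.55; 0.10 -0.94 0.02 0 0 0 0.55; 0.10 -0.94 0.02 0 0 0 0.55; 0.10 -0.94 0.02 0 0 0 0.55; 0.10 -0.94 0.02 0 0 0 0.55; 0.10 -0.94 0.02 0 0 0 0.55; 0.10 -0.94 0.02 0 0 0 0.55; 0.10 -0.94 0.02 0 0 0 0.55; 0.10 -0.94 0.02 0 0 0 0.55'
cat > rack.py <<'E'
from fit import *
w0=load('w0')
A=[(w0,q,P) for q,P in [((312,91),(.075,.025,.055)),((363,84),(.075,-.025,.055)),((377,232),(-.075,-.025,.055)),((332,238),(-.075,.025,.055))]]
r3=lambda w:np.ravel([proj(c,jw(w,P))[0]-uv for c,uv,P in A]+[proj(w0,jw(w,(.045,0,.14)))[0]-(345,117)])
w=least_squares(r3,w).x; print('RACK wrist',w.round(4),r3(w).reshape(-1,2).round(1).tolist(),'pin',jw(w,(.045,0,.14)),'knob direct',onz(w0,(345,117),.14),'bush direct',onz(w0,(15,151),.07))
E
python3 rack.py|tail -4; python3 -c "
from h import *
snap('wrist','w1')"
python3 go.py 0.5657 0.204 0.0915 -8.1
```

```text
t: 2.65
eef_pos: [0.5627, 0.2042, 0.2891]
tool_rot: [0.001, 0.998, -0.07, -0.0]
contact_force: [0.1, -0.1, -0.2]
gripper_width: 0.453
grasp_force: 0.0
[0.56268543 0.20422002 0.28906403] [[ 0.99  -0.14  -0.   ]
 [-0.14  -0.99  -0.001]
 [-0.     0.001 -1.   ]]
RACK wrist [ 0.4805 -0.2807 -0.0082] [[-0.6, -1.0], [0.2, -1.3], [0.9, 0.8], [-0.7, 0.7], [0.3, 0.9]] pin [ 0.52553661 -0.28104794  0.14      ] knob direct [ 0.52622382 -0.28091353  0.14      ] bush direct [0.54237868 0.03917883 0.07      ]
t 2.7 pos [0.5627 0.2042 0.2892] yaw -8.04
shift [ 0.006  -0.0008  0.3955] turn [ 0.0003 -0.      0.0003]
```

View pics/w1.png

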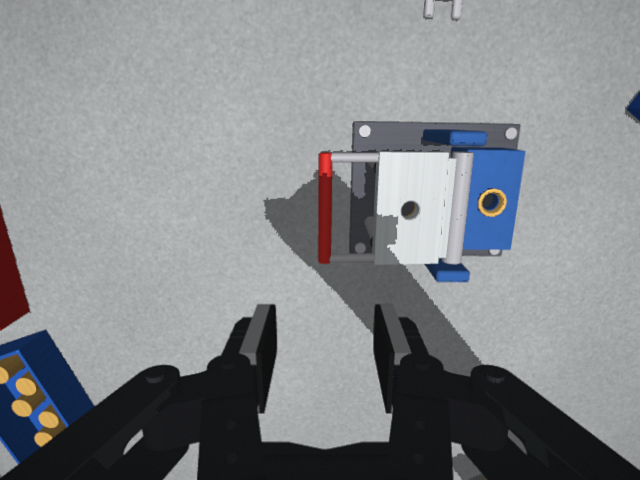

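The wrist view shows the bar ends at about (325,153) and (324,263), parallel to the fingers, with the lower bushing at (492,202).

```bash
cat > jig2.py <<'E'
from rack import *
w1=load('w1')
mov+= [(w1,(325,154),(-.049*-1,.12,0)),(w1,(324,262.5),(-.049,.12,0)),(w1,(410,210),(0,.045,.006))]
fixed+= [(w1,(492,202),(0,-.045,.07)),(w0,(15,151),(0,-.045,.07))]
v=least_squares(res,v,loss='soft_l1').x
print('JIG',v.round(4)); print(res(v).reshape(-1,2).round(1).tolist())
print('handle',jw(v,plate((0,.12,0),v[3])),'lower',jw(v,(0,-.045,.07)),'axis',jw(v,(0,0,.1)))
E
python3 jig2.py|tail -3
```

```text
JIG [ 0.5492  0.085  -0.1447  0.0896]
[[-0.3, -0.3], [0.3, -1.2], [0.5, -0.8], [-1.0, 1.4], [0.2, 0.5], [-1.4, -0.2], [-0.5, 0.5], [-1.1, 0.2], [-0.2, 0.0], [-0.1, -0.1], [-0.6, 0.1], [0.7, -0.9], [-0.2, -0.6], [0.4, 0.6], [-0.0, 0.7]]
handle [0.56645463 0.20328755 0.11073421] lower [0.54272483 0.04048897 0.07      ] axis [0.54921551 0.08501841 0.1       ]
```

```bash
python3 -m crank '0.008 0.001 0.1 0 0 0 0.55; 0.008 0.001 0.2 0 0 0 0.55; 0.008 0.001 0.3 0 0 0 0.55; 0.008 0.001 0.36 0 0 0 0.55; 0.008 0.001 0.395 0 0 0 0.55; 0.008 0.001 0.395 0 0 0 0.55; 0.008 0.001 0.395 0 0 0 1; 0.008 0.001 0.395 0 0 0 1; 0.008 0.001 0.395 0 0 0 1; 0.008 0.001 0.395 0 0 0 1; 0.008 0.001 0.395 0 0 0 1; 0.008 0.001 0.395 0 0 0 1' 25
python3 go.py 0.5665 0.2033 0.0917 -8.3
```

```text
t: 3.9
eef_pos: [0.5667, 0.2058, 0.0923]
tool_rot: [-0.0, 0.998, -0.069, 0.001]
contact_force: [0.5, -1.0, 1.5]
gripper_width: 0.002
grasp_force: 0.6
t 3.9 pos [0.5667 0.2058 0.0923] yaw -7.86
shift [0.0003 0.005  0.0013] turn [-0.0002 -0.0004  0.0025]
```

Run:
```python
from h import *
import cv2
a=snap('scene','s1')['image'];b=snap('wrist','w2')['image'];c=snap('side','d1')['image']
f=lambda im,x,y,w,h,k:cv2.resize(im[y:y+h,x:x+w],None,fx=k,fy=k,interpolation=cv2.INTER_CUBIC)
cv2.imwrite('pics/c2.png',np.hstack([f(a,350,150,130,150,3),f(c,215,100,130,150,3)])[:,:,::-1])
print(bot.get_obs()['gripper_width'])
```

```text
0.003618728028482244
```

View pics/c2.png

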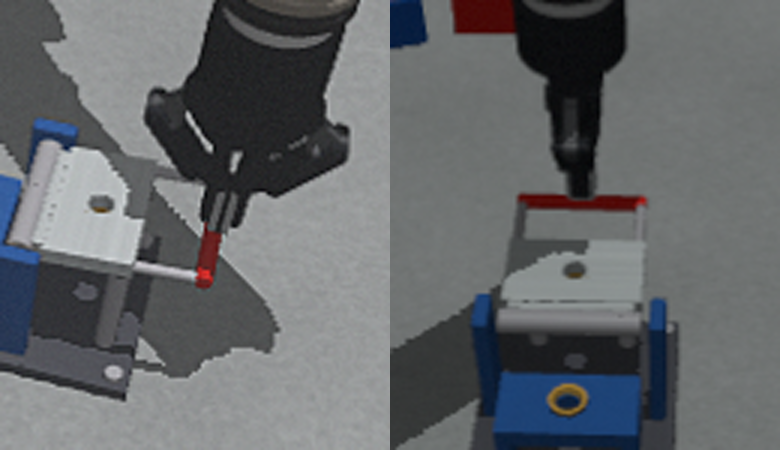

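```bash
python3 - <<'E' | tail -8
from jig2 import *
p,R=pose()
for n in('s1','d1'):
    c=load(n); o=(350,150) if n=='s1' else (215,100); k=0 if n=='s1' else 390
    f=lambda X:((proj(c,X)[0]-o)*3+(k,0)).round(0)
    print(n,'tcp',f(p),'grasp',f(p+[0,0,.019]),'bar',[[f(jw(v,plate((x,.12,0),j))) for x in(-.049,0,.049)] for j in (0,v[3])])
E
```

```text
[-0.137 -0.991  0.   ]
 [ 0.001 -0.001 -1.   ]]
RACK wrist [ 0.4805 -0.2807 -0.0082] [[-0.6, -1.0], [0.2, -1.3], [0.9, 0.8], [-0.7, 0.7], [0.3, 0.9]] pin [ 0.52553661 -0.28104794  0.14      ] knob direct [ 0.52622382 -0.28091353  0.14      ] bush direct [0.54237868 0.03917883 0.07      ]
JIG [ 0.5492  0.085  -0.1447  0.0896]
[[-0.3, -0.3], [0.3, -1.2], [0.5, -0.8], [-1.0, 1.4], [0.2, 0.5], [-1.4, -0.2], [-0.5, 0.5], [-1.1, 0.2], [-0.2, 0.0], [-0.1, -0.1], [-0.6, 0.1], [0.7, -0.9], [-0.2, -0.6], [0.4, 0.6], [-0.0, 0.7]]
handle [0.56645463 0.20328755 0.11073421] lower [0.54272483 0.04048897 0.07      ] axis [0.54921551 0.08501841 0.1       ]
s1 tcp [211. 245.] grasp [216. 226.] bar [[array([219., 187.]), array([210., 237.]), array([200., 292.])], [array([222., 175.]), array([213., 226.]), array([203., 281.])]]
d1 tcp [583. 214.] grasp [582. 195.] bar [[array([519., 207.]), array([583., 208.]), array([647., 209.])], [array([518., 196.]), array([582., 197.]), array([647., 199.])]]
```

View pics/w2.png

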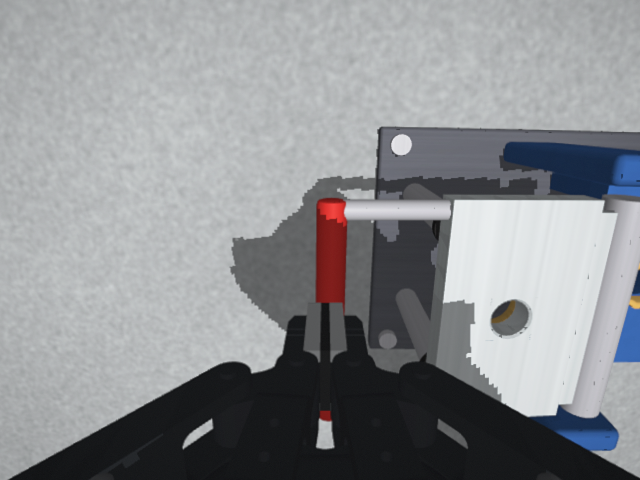

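Both views show the shut fingertips resting on top of the bar, at side crop (582,195). That means the tips really end about 20 mm above the reported TCP. I'll lift, reopen and go down deeper.

```bash
python3 -m crank '0 0 -0.04 0 0 0 1; 0 0 -0.08 0 0 0 0.55; 0 0 -0.08 0 0 0 0.5; 0 0 -0.08 0 0 0 0.5; 0 0 -0.08 0 0 0 0.5; 0 0 -0.08 0 0 0 0.5'
python3 go.py 0.5665 0.2033 0.0717 -8.3
python3 - <<'E'
from h import *
p,R=pose()
for n in ('side','scene'):
    c=snap(n,n+'x'); im=c['image']; u=proj(c,p)[0]; print(n,u,proj(c,p+[0,0,.019])[0])
    x,y=u.astype(int); cv2.imwrite(f'pics/{n}x_c.png',cv2.resize(im[y-60:y+40,x-65:x+65],None,fx=3,fy=3,interpolation=cv2.INTER_CUBIC)[:,:,::-1])
    print('crop origin',x-65,y-60)
cv2.imwrite('pics/c3.png',np.hstack([cv2.imread('pics/scenex_c.png'),cv2.imread('pics/sidex_c.png')]))
E
```

```text
t: 4.65
eef_pos: [0.5654, 0.2052, 0.1307]
tool_rot: [0.0, 0.998, -0.068, -0.001]
contact_force: [-0.2, -0.2, 0.1]
gripper_width: 0.498
grasp_force: 0.0
t 4.65 pos [0.5654 0.2052 0.1307] yaw -7.85
shift [0.0028 0.0034 0.118 ] turn [0.0003 0.0005 0.0025]
side [278.08466681 158.42365167] [277.64274942 151.68780864]
crop origin 213 98
scene [423.86052502 218.14691163] [425.86716899 211.30798198]
crop origin 358 158
```

View pics/c3.png

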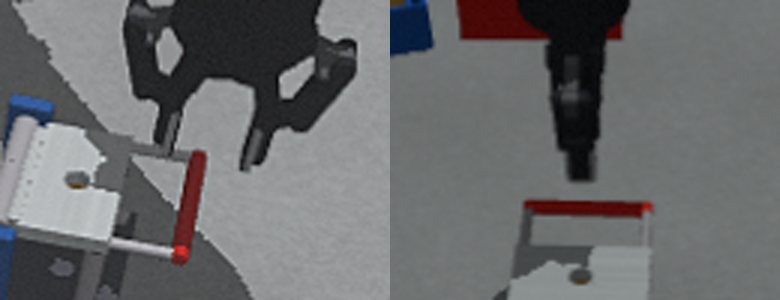

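The scene crop shows the half-open tips at (168,148) and (245,168), well above the projected TCP at (195,180). The bar sits between them at about (193,205). I'll descend to a TCP height of about 0.073.

```bash
python3 -m crank '0.002 0.003 0.04 0 0 0 0.5; 0.002 0.003 0.07 0 0 0 0.5; 0.002 0.003 0.09 0 0 0 0.5; 0.002 0.003 0.115 0 0 0 0.5; 0.002 0.003 0.115 0 0 0 0.5; 0.002 0.003 0.115 0 0 0 1; 0.002 0.003 0.115 0 0 0 1; 0.002 0.003 0.115 0 0 0 1; 0.002 0.003 0.115 0 0 0 1; 0.002 0.003 0.115 0 0 0 1; 0.002 0.003 0.115 0 0 0 1' 30; python3 go.py 0.5665 0.2033 0.0717 -8.3
```

```text
t: 5.85
eef_pos: [0.5674, 0.2038, 0.0747]
tool_rot: [-0.0, 0.998, -0.069, 0.0]
contact_force: [0.2, -1.5, 1.8]
gripper_width: 0.125
grasp_force: 29.4
t 5.85 pos [0.5674 0.2038 0.0747] yaw -7.87
shift [-0.0016  0.0012  0.006 ] turn [-0.     -0.0003  0.0024]
```

Bar gripped: the opening is 10.6 mm and the force 29 N. Now the first half of the arc.

```bash
python3 -m crank '0 0.006 -0.041 0 0 0 1; 0 0.019 -0.081 0 0 0 1; 0 0.038 -0.118 0 0 0 1; 0 0.064 -0.151 0 0 0 1; -0.001 0.095 -0.179 0 0 0 1; -0.001 0.131 -0.201 0 0 0 1; -0.001 0.170 -0.217 0 0 0 1; -0.0015 0.210 -0.226 0 0 0 1; -0.002 0.252 -0.227 0 0 0 1' 30; python3 go.py 0.5492 0.085 0.1947 -8.3
```

```text
t: 6.75
eef_pos: [0.5496, 0.082, 0.1912]
tool_rot: [-0.002, 0.998, -0.067, 0.002]
contact_force: [-0.9, 5.6, -0.3]
gripper_width: 0.125
grasp_force: 29.8
t 6.75 pos [0.5496 0.082  0.1912] yaw -7.72
shift [-0.0016 -0.006  -0.007 ] turn [-0.0015 -0.0012  0.0032]
```

```bash
python3 -m crank '0 0.0415 0.006 0 0 0 1; -0.0005 0.081 0.019 0 0 0 1; -0.001 0.118 0.038 0 0 0 1; -0.001 0.151 0.064 0 0 0 1; -0.001 0.179 0.095 0 0 0 1; -0.0015 0.201 0.131 0 0 0 1; -0.0015 0.217 0.169 0 0 0 1; -0.002 0.226 0.210 0 0 0 1; -0.002 0.2275 0.240 0 0 0 1; -0.002 0.2275 0.255 0 0 0 1; -0.002 0.2275 0.265 0 0 0 1; -0.002 0.2275 0.265 0 0 0 1' 30; python3 go.py 0.532 -0.033 0.07 -8.3
```

```text
t: 7.95
eef_pos: [0.5359, -0.034, 0.0596]
tool_rot: [0.0, 0.998, -0.069, 0.004]
contact_force: [-6.0, 0.2, 34.5]
gripper_width: 0.125
grasp_force: 42.0
t 7.95 pos [ 0.5359 -0.034   0.0596] yaw -7.9
shift [-0.0078 -0.001  -0.0208] turn [ 0.     -0.0024  0.0022]
```

The wrist force is 34 N upward, so the plate is at its stop. I'll open partly and lift.

```bash
python3 -m crank '0 0 0 0 0 0 1; 0 0 0 0 0 0 1; 0 0 -0.01 0 0 0 0.5; 0 0 -0.01 0 0 0 0.5; 0 0 -0.01 0 0 0 0.5; 0 0 -0.01 0 0 0 0.5; 0 0 -0.08 0 0 0 0.5; 0 0 -0.16 0 0 0 0.5; 0 0 -0.24 0 0 0 0.5; 0 0 -0.32 0 0 0 0.3; 0 0 -0.38 0 0 0 0;  0 0 -0.38 0 0 0 0; 0 0 -0.38 0 0 0 0'
python3 - <<'E' | tail -4
from jig2 import *
import cv2
a=snap('scene','s3')['image'];b=snap('side','d3')['image'];snap('wrist','w3')
f=lambda im,x,y:cv2.resize(im[y:y+130,x:x+130],None,fx=3,fy=3,interpolation=cv2.INTER_CUBIC)
cv2.imwrite('pics/c4.png',np.hstack([f(a,290,160),f(b,215,160)])[:,:,::-1])
U=jw(v,plate((0,.045,-.018),np.pi)); H=[jw(v,plate((x,.12,0),np.pi)) for x in(-.049,.049)]
for n,o,k in(('s3',(290,160),0),('d3',(215,160),390)): print(n,((proj(load(n),[U]+H)-o)*3+(k,0)).round(0).tolist(),[((proj(load(n),[jw(v,plate((x,.12,0),3.05)) for x in(-.049,.049)])-o)*3+(k,0)).round(0).tolist()])
print(U)
E
python3 go.py 0.5255 -0.281 0.27 -0.5
```

```text
t: 9.25
eef_pos: [0.5321, -0.0334, 0.2452]
tool_rot: [0.0, 0.998, -0.069, 0.0]
contact_force: [-0.3, -0.7, -1.2]
gripper_width: 0.997
grasp_force: 0.0
handle [0.56645463 0.20328755 0.11073421] lower [0.54272483 0.04048897 0.07      ] axis [0.54921551 0.08501841 0.1       ]
s3 [[151.0, 135.0], [65.0, 85.0], [23.0, 181.0]] [[[66.0, 74.0], [24.0, 169.0]]]
d3 [[565.0, 168.0], [482.0, 270.0], [633.0, 273.0]] [[[481.0, 258.0], [633.0, 261.0]]]
[0.54272483 0.04048897 0.118     ]
t 9.4 pos [ 0.5312 -0.0334  0.2436] yaw -7.85
shift [ 0.0563  0.4921 -0.0528] turn [ 0.0001  0.001  -0.0409]
```

View pics/c4.png

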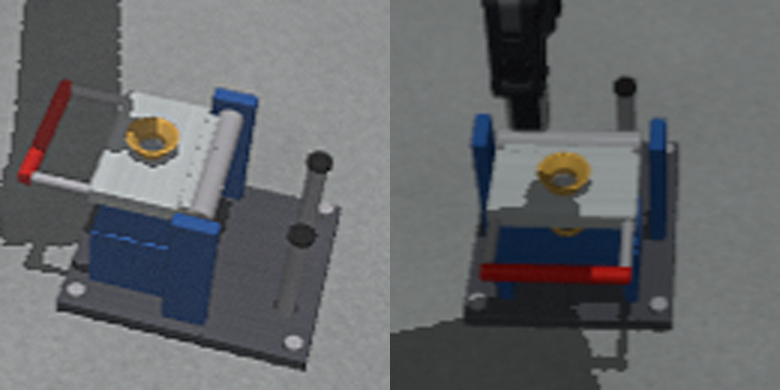

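The plate is fully closed. The bar ends at scene (67,85)/(25,178) and side (484,271)/(630,274) match the π prediction, and the bushing mouth at (152,135)/(563,172) faces up. Now to the rack.

```bash
python3 -m crank '0.014 0.1 -0.05 0 0 -0.02 0.3; 0.028 0.2 -0.05 0 0 -0.04 0.3; 0.042 0.3 -0.05 0 0 -0.041 0.3; 0.05 0.4 -0.05 0 0 -0.041 0.3; 0.056 0.492 -0.05 0 0 -0.041 0.3; 0.056 0.492 -0.05 0 0 -0.041 0.3; 0.056 0.492 -0.05 0 0 -0.041 0.3; 0.056 0.492 -0.05 0 0 -0.041 0.3'
cat > orange.py <<'E'
from jig2 import *
def omask(c):
    h=cv2.cvtColor(c['image'],cv2.COLOR_RGB2HSV); m=cv2.inRange(h,(5,170,90),(16,255,255))
    n,l,st,ce=cv2.connectedComponentsWithStats(m); return m,l,st,ce
E
python3 - <<'E' | tail -12
from orange import *
c=snap('wrist','w4'); m,l,st,ce=omask(c)
for i in np.argsort(-st[1:,4])[:3]+1: print(st[i],ce[i].round(1))
i=np.argmax(st[1:,4])+1
r=cv2.minAreaRect(np.argwhere(l==i)[:,::-1].astype(np.float32)); print(r)
v_=cv2.cvtColor(c['image'],cv2.COLOR_RGB2HSV)[:,:,2][l==i]; print(np.percentile(v_,[5,25,50,75,95]))
print('center z.14',onz(c,r[0],.14)); b=cv2.boxPoints(r); print([onz(c,q,.14).round(4).tolist() for q in b])
print('cam',-np.array(c['R']).T@c['t'])
E
python3 go.py 0.5255 -0.281 0.085 -0.5
```

```text
t: 10.2
eef_pos: [0.5263, -0.2792, 0.2692]
tool_rot: [-0.001, 1.0, -0.003, -0.001]
contact_force: [0.0, 0.4, 0.7]
gripper_width: 0.697
grasp_force: 0.0
 [-0.007 -1.     0.002]
 [-0.002 -0.002 -1.   ]]
RACK wrist [ 0.4805 -0.2807 -0.0082] [[-0.6, -1.0], [0.2, -1.3], [0.9, 0.8], [-0.7, 0.7], [0.3, 0.9]] pin [ 0.52553661 -0.28104794  0.14      ] knob direct [ 0.52622382 -0.28091353  0.14      ] bush direct [0.54237868 0.03917883 0.07      ]
JIG [ 0.5492  0.085  -0.1447  0.0896]
[[-0.3, -0.3], [0.3, -1.2], [0.5, -0.8], [-1.0, 1.4], [0.2, 0.5], [-1.4, -0.2], [-0.5, 0.5], [-1.1, 0.2], [-0.2, 0.0], [-0.1, -0.1], [-0.6, 0.1], [0.7, -0.9], [-0.2, -0.6], [0.4, 0.6], [-0.0, 0.7]]
handle [0.56645463 0.20328755 0.11073421] lower [0.54272483 0.04048897 0.07      ] axis [0.54921551 0.08501841 0.1       ]
[ 306  202   36   43 1495] [323.6 223.4]
((323.5, 223.0), (42.0, 35.0), 90.0)
[ 98. 114. 126. 128. 129.]
center z.14 [ 0.53090392 -0.27856017  0.14      ]
[[0.5471, -0.2656, 0.14], [0.547, -0.2918, 0.14], [0.5141, -0.2919, 0.14], [0.5143, -0.2649, 0.14]]
cam [ 0.60424664 -0.28046381  0.43383023]
t 10.25 pos [ 0.5266 -0.2788  0.2696] yaw -0.32
shift [-0.0019  0.005   0.3691] turn [-0.0004  0.0003  0.001 ]
```

```bash
python3 -m crank '0.001 0.001 0.09 0 0 0 0.3; 0.001 0.001 0.18 0 0 0 0.3; 0.001 0.001 0.26 0 0 0 0.3; 0.001 0.001 0.32 0 0 0 0.3; 0.001 0.001 0.35 0 0 0 0.3; 0.001 0.001 0.369 0 0 0 0.3; 0.001 0.001 0.369 0 0 0 0.3' 60; python3 -m crank '0 0 0 0 0 0 0.8; 0 0 0 0 0 0 0.8; 0 0 0 0 0 0 0.8; 0 0 0 0 0 0 0.8; 0 0 0 0 0 0 0.8; 0 0 0 0 0 0 0.8'; python3 go.py 0.5275 -0.279 0.085 -0.5
```

```text
t: 10.95
eef_pos: [0.5271, -0.2806, 0.0856]
tool_rot: [-0.0, 1.0, -0.004, -0.0]
contact_force: [1.0, -0.1, 0.7]
gripper_width: 0.702
grasp_force: 0.0
t: 11.55
eef_pos: [0.528, -0.2816, 0.0874]
tool_rot: [0.0, 1.0, -0.004, 0.001]
contact_force: [-0.9, 1.3, 6.6]
gripper_width: 0.317
grasp_force: 59.3
t 11.55 pos [ 0.528  -0.2816  0.0874] yaw -0.47
shift [-0.0011 -0.0052  0.0049] turn [ 0.0003 -0.0008  0.0002]
```

```bash
python3 -m crank '0 0 -0.04 0 0 0 0.8; 0 0 -0.08 0 0 0 0.8; 0 0 -0.12 0 0 0 0.8; 0 0 -0.18 0 0 0 0.8; 0 0 -0.25 0 0 0 0.8; 0 0 -0.32 0 0 0 0.8; 0 0 -0.37 0 0 0 0.8; 0 0 -0.37 0 0 0 0.8; 0 0 -0.37 0 0 0 0.8'; python3 go.py 0.5427 0.0405 0.267 -0.5
```

```text
t: 12.45
eef_pos: [0.5265, -0.2814, 0.2706]
tool_rot: [0.0, 1.0, -0.004, 0.0]
contact_force: [-0.1, -0.3, -2.2]
gripper_width: 0.32
grasp_force: 59.8
t 12.45 pos [ 0.5265 -0.2814  0.2706] yaw -0.49
shift [ 0.0269 -0.644   0.0071] turn [ 0.0001 -0.      0.0001]
```

```bash
python3 -m crank '0.004 -0.07 0 0 0 0 0.8; 0.008 -0.15 0 0 0 0 0.8; 0.012 -0.24 0 0 0 0 0.8; 0.016 -0.33 0 0 0 0 0.8; 0.020 -0.42 0 0 0 0 0.8; 0.022 -0.5 0 0 0 0 0.8; 0.024 -0.57 0 0 0 0 0.8; 0.027 -0.62 0 0 0 0 0.8; 0.027 -0.644 0.007 0 0 0 0.8; 0.027 -0.644 0.007 0 0 0 0.8; 0.027 -0.644 0.007 0 0 0 0.8; 0.027 -0.644 0.007 0 0 0 0.8'
python3 - <<'E' | tail -4
from orange import *
a=snap('scene','s5');b=snap('side','d5');snap('wrist','w5')
p,R=pose(); print(p)
tip=p-[0,0,.077]; U=np.array([.5427,.0405,.118])
L=lambda c,x,y:cv2.resize(c['image'][y:y+150,x:x+130],None,fx=3,fy=3,interpolation=cv2.INTER_CUBIC)
cv2.imwrite('pics/c5.png',np.hstack([L(a,290,90),L(b,215,110)])[:,:,::-1])
for c,o,k in((a,(290,90),0),(b,(215,110),390)):
    print(((proj(c,[tip,tip+[0,0,.094],tip+[0,0,.13],U])-o)*3+(k,0)).round(0).tolist())
E
```

```text
t: 13.65
eef_pos: [0.5429, 0.0382, 0.2668]
tool_rot: [0.0, 1.0, -0.006, -0.0]
contact_force: [1.6, 0.6, -1.9]
gripper_width: 0.314
grasp_force: 59.8
handle [0.56645463 0.20328755 0.11073421] lower [0.54272483 0.04048897 0.07      ] axis [0.54921551 0.08501841 0.1       ]
[0.54306644 0.03911628 0.26726469]
[[156.0, 265.0], [165.0, 142.0], [170.0, 89.0], [151.0, 345.0]]
[[559.0, 242.0], [549.0, 124.0], [545.0, 73.0], [565.0, 318.0]]
```

View pics/c5.png

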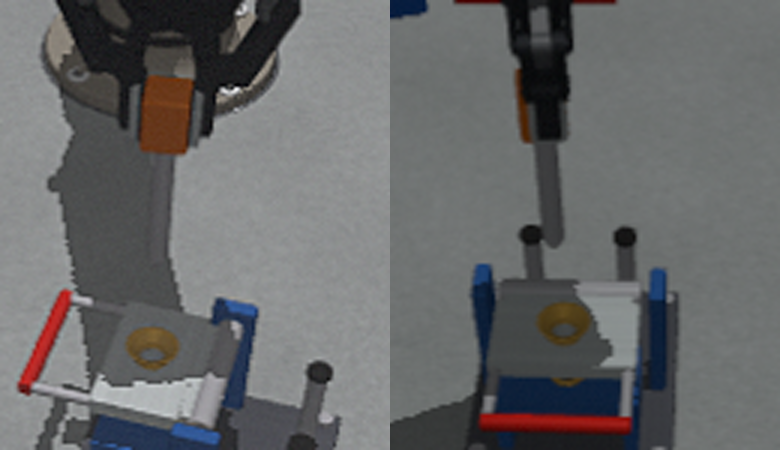

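The scene crop shows the pin hanging upright, with its tip at about (158,260) and the bushing mouth at (152,347). In the side crop the tip is at about (553,244) and the mouth at (563,322). The fingertips end at the knob's lower edge. Now I'll print the pixel profiles across the shank and mouth to get numbers.

```bash
python3 - <<'E' | tail -40
from h import *
for n,rows,x0 in(('s5',(145,155,165,170,173,176,178),330),('d5',(160,170,180,185,188,190,192,194),255)):
    im=load(n)['image'].astype(int)
    print(n,'cols',x0)
    for r in rows: print(r,' '.join('%3d'%g for g in im[r,x0:x0+30].mean(1)))
# gold mouth
for n,b in(('s5',(325,190,360,225)),('d5',(260,200,295,235))):
    im=load(n)['image']; x0,y0,x1,y1=b; h=cv2.cvtColor(im,cv2.COLOR_RGB2HSV)[y0:y1,x0:x1]
    m=cv2.inRange(h,(12,110,40),(28,255,255)); k,l,st,ce=cv2.connectedComponentsWithStats(m); i=np.argmax(st[1:,4])+1
    pts=np.argwhere(l==i)[:,::-1]+[x0,y0]; hull=cv2.convexHull(pts.astype(np.int32)); print(n,'gold bbox',st[i][:4]+[x0,y0,0,0],cv2.fitEllipse(hull))
E
```

```text
s5 cols 330
145  77  75  78  78  78  74  77  75  75  74  76  79  78  82  83  85  78  67 127 151 149 147 143 142 142 143 144 141 143 142
155  74  77  76  77  76  77  78  76  78  77  72  80  82  83  86  83  73 110 141 146 143 145 149 151 145 147 146 149 150 148
165  80  78  77  78  78  78  76  77  76  74  77  80  82  82  83  76  89 134 150 148 143 143 145 144 143 143 146 145 146 142
170  78  80  82  78  83  80  79  75  75  73  76  81  83  82  80  69 116 148 147 147 147 143 142 141 140 144 142 143 143 142
173  79  76  80  80  77  77  74  77  75  73  80  82  82  83  77  68 121 155 146 144 145 145 147 145 145 142 139 141 143 144
176  79  78  77  78  76  79  80  78  77  76  77  83  84  85  82  71  78 124 152 144 145 145 143 143 145 146 146 142 146 146
178  79  81  78  80  79  78  77  78  75  77  76  72  73  76  77  78  69 119 150 142 143 147 147 148 145 145 147 144 143 142
d5 cols 255
160 116 115 113 112 111 110 112 103  75  59  60  61  61  60  57  64 104 118 115 113 112 112 111 112 112 114 113 114 114 114
170 113 114 114 114 114 114 114 113 101  74  59  61  60  61  59  55  71 100 114 113 
[... 349 characters left out ...]
59  58  55  60  94 109 109 109 112 112 111 111 111 110 110 110
190 113 114 113  88  43  14  15  16  15  21  87  84  62  61  60  60  57  83 103 108 107 110 110 109 110 111 111 112 111 112
192 115 113 111 113  83  57  60  60  59  55  79 104 103  84  69  77 103 111 112 112 114 113 111 111 111 109 109 113 114 113
194 114 115 114 113  89  63  59  60  59  56  70 100 111 110 110 111 111 111 111 111 111 111 110 108 109 108 108 110 112 111
s5 gold bbox [332 199  17  14] ((340.1042175292969, 205.4829559326172), (13.577853202819824, 16.487497329711914), 90.26654052734375)
d5 gold bbox [264 211  18  14] ((272.4207763671875, 217.22537231445312), (13.868764877319336, 16.95777130126953), 90.37139892578125)
```

```bash
python3 -m crank '0.005 -0.002 0 0 0 0 0.8; 0.005 -0.002 0.05 0 0 0 0.8; 0.005 -0.002 0.10 0 0 0 0.8; 0.005 -0.002 0.13 0 0 0 0.8; 0.005 -0.002 0.15 0 0 0 0.8; 0.005 -0.002 0.16 0 0 0 0.8; 0.005 -0.002 0.17 0 0 0 0.8; 0.005 -0.002 0.18 0 0 0 0.8; 0.005 -0.002 0.18 0 0 0 0.8; 0.005 -0.002 0.18 0 0 0 0.8'; python3 go.py 0.5455 0.040 0.113 -0.5
```

```text
t: 14.8
eef_pos: [0.5456, 0.0414, 0.1776]
tool_rot: [0.0, 1.0, -0.004, 0.0]
contact_force: [-0.9, -0.4, -1.0]
gripper_width: 0.319
grasp_force: 59.7
t 14.8 pos [0.5456 0.0414 0.1776] yaw -0.48
shift [-0.0003  0.0029  0.1291] turn [ 0.     -0.0001  0.0001]
```

```bash
python3 -m crank '0 0 0.015 0 0 0 0.8; 0 0 0.03 0 0 0 0.8; 0 0 0.045 0 0 0 0.8; 0 0 0.06 0 0 0 0.8; 0 0 0.07 0 0 0 0.8; 0 0 0.08 0 0 0 0.8; 0 0 0.08 0 0 0 0.8'; python3 go.py 0.5455 0.040 0.113 -0.5
```

```text
t: 15.5
eef_pos: [0.5451, 0.0416, 0.1365]
tool_rot: [-0.0, 1.0, -0.004, -0.001]
contact_force: [0.4, -0.3, -2.4]
gripper_width: 0.317
grasp_force: 59.7
t 15.5 pos [0.5451 0.0416 0.1365] yaw -0.47
shift [0.0008 0.0031 0.0469] turn [-0.      0.0003  0.0002]
```

Tip at about 0.06, inside the lower bushing with no contact force. Now the last stretch.

```bash
python3 -m crank '0 0 0.01 0 0 0 0.8; 0 0 0.02 0 0 0 0.8; 0 0 0.03 0 0 0 0.8; 0 0 0.04 0 0 0 0.8; 0 0 0.047 0 0 0 0.8; 0 0 0.047 0 0 0 0.8; 0 0 0.047 0 0 0 0.8; 0 0 0.047 0 0 0 0.8'
python3 - <<'E'
from h import *
a=snap('scene','s6');b=snap('side','d6')
p,R=pose(); tip=np.array([.5415,.040,p[2]-.077]); print(p,tip)
h=lambda im:cv2.inRange(cv2.cvtColor(im,cv2.COLOR_RGB2HSV),(5,170,40),(16,255,255))
c=a;m=h(c['image'])[100:230,300:400]; pts=np.argwhere(m)[:,::-1]+[300,100]; print('orange bbox',pts.min(0),pts.max(0))
print('pred knob bottom front corners',proj(c,[tip+[.014,-.014,.094],tip+[.014,.014,.094],tip+[.014,-.014,.13],tip+[.014,.014,.13]]).round(1).tolist())
for r in range(184,212,2): print(r,c['image'][r,340].tolist(),c['image'][r,344].tolist())
E
```

```text
t: 16.3
eef_pos: [0.5453, 0.0414, 0.1137]
tool_rot: [0.0, 1.0, -0.004, -0.0]
contact_force: [-1.1, -1.7, -3.3]
gripper_width: 0.317
grasp_force: 59.6
[0.54531839 0.04144701 0.11374027] [0.5415     0.04       0.03674027]
orange bbox [334 184] [348 205]
pred knob bottom front corners [[332.8, 204.3], [346.9, 205.9], [333.7, 191.0], [348.2, 192.5]]
184 [107, 56, 27] [111, 66, 48]
186 [106, 56, 27] [105, 54, 28]
188 [106, 56, 31] [107, 57, 31]
190 [107, 59, 33] [108, 59, 31]
192 [122, 67, 32] [113, 61, 31]
194 [106, 59, 36] [99, 52, 25]
196 [105, 60, 33] [103, 52, 30]
198 [103, 58, 31] [104, 56, 26]
200 [106, 61, 33] [104, 58, 32]
202 [103, 58, 34] [102, 54, 28]
204 [108, 57, 27] [104, 58, 34]
206 [81, 86, 89] [85, 78, 70]
208 [84, 83, 87] [80, 74, 70]
210 [83, 70, 49] [106, 83, 43]
```

The knob's lower edge sits at scene row 205, as predicted for about 12 mm of clearance, and the forces are small.

```bash
python3 -m crank '0 0 0 0 0 0 0.8; 0 0 0 0 0 0 0.8; 0 0 0 0 0 0 0.8'; python3 -c "
from station import ticket
print(ticket.hand_in())"
```

```text
t: 16.7
eef_pos: [0.5454, 0.0414, 0.1138]
tool_rot: [0.0, 1.0, -0.004, -0.0]
contact_force: [-1.4, -2.3, -2.8]
gripper_width: 0.314
grasp_force: 59.6
the job is handed in; nothing more can be done
None
```

I closed the plate fully and threaded the long orange-knobbed pin through both bushings; it is held upright with its knob an estimated 12 mm clear, and the job is handed in (16.7 s on the clock; no verdict came back).

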